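# Clamp the lid of the pressing mould

## Task

Clamp the lid of the steel pressing mould: with the outside of the fingers swing the upright clamp strap over until it lies flat across the lid, and only then push the cam lever at the other end fully down on top of the strap. Only push with closed fingers: take neither strap nor lever between the fingers, do not lift, tip or shove the mould away, and leave the things around it where they are.

Things in the scene. Friction and masses are not known exactly. Their poses are not given: they have to be found in the camera images.
- mould: Loose steel tub with a wooden lid already on it, 110 (x) x 150 (y) x 92 mm high, about 3 kg, on rubber feet; it may be turned. Origin: centre of its underside; z up, y along its length. On its mid-line (x = 0), a flat steel strap is hinged in ears at the -y end (hinge line along x, at y = -85, z = 102 mm) and a black cam lever is hinged in ears at the +y end (hinge line along x, at y = +85, z = 114 mm). The ears reach 6 mm above their hinge lines and 19 mm either side.
- strap (a joint): Angle of the clamp strap in rad: 0 = flat across the lid, pointing to the mould's +y (its top face is then at z = 104 mm); pi/2 = straight up; up to 2.05 leans outward past the -y end. The strap is 18 mm wide, 4 mm thick and reaches 155 mm from its hinge line; a 26 mm rubber foot on its lid side, 85 mm from the hinge, lands on the lid. The hinge is stiff (about 0.14 N m) and the strap stays where it is left, so it must be pushed down all the way.
- strap_tip (a point): Middle of the strap's free end, 155 mm from its hinge line; frame of the strap: y points along it from hinge to free end, z out of the face that is on top when closed.
- cam_lever (a joint): Angle of the cam lever in rad: 0 = fully down, lying over the strap's end and pointing to the mould's -y (its top is then at z = 119 mm); pi/2 = straight up; up to 2.05 leans outward past the +y end. Stiff (about 0.2 N m), stays where it is left. It reaches 62 mm from its hinge line (so it stands up to z = 176 mm); its outer half is a black paddle 24 mm wide, 8 mm thick. If it is lowered first it is in the strap's way.
- lever_tip (a point): Middle of the lever's free end, 62 mm from its hinge line; frame of the lever: y points along it from the free end to the hinge, z out of the face that is on top when down. While the lever is raised, pressing this tip straight down can jam by friction; push it along its arc, inward and down, and press home from above at the end.
- mug: bystander: patterned mug, 79 mm across, 98 mm high; origin at the centre of its underside
- salt: bystander: salt shaker, 44 mm across, 90 mm high; origin at the centre of its underside
- timer: bystander: round kitchen timer, 65 mm across, 48 mm high; origin at the centre of its underside
- ramekin: bystander: dark bowl, 115 mm across, 50 mm high; origin at the centre of its underside
- glass: bystander: tumbler, 81 mm across, 98 mm high; origin at the centre of its underside

How it is judged:
By the outcome, as a careful person would: the job done as asked, in the order asked, and still so for the second after the job is handed in, with the robot touching nothing.
It also fails if it takes over 53 s, if anything falls off the work surface, if the arm or the gripper's body presses on something with over 40 N, if the wrist force passes 120 N, or if a joint passes its speed limit or range.

## Robot

A 7-joint arm with a two-finger parallel gripper is mounted at the origin on a cart in front of the work surface, level with it; the furniture and walls round the work are solid. World frame = base frame: x ahead of the robot, y to its left, z up, the work surface at z = 0. Lengths are in m, angles in rad, forces in N, time in s.
With the tool pointing down it reaches from about 0.425 to 0.925 m from the base axis. Payload 6.8 kg.
Tool frame: the origin (TCP) lies midway between the tips of the shut fingers; the grasp point (between the pads) lies 19 mm behind it; z points along the fingers, y is the line along which they close (so a half turn about z gives the same grasp; the last joint's range is limited). The gripper opens to 85 mm and grips with 20 to 120 N. Pads are 22 mm wide; open, the fingers measure 114 mm over their backs; the gripper's body (76 mm by 85 mm) begins 54 mm behind the grasp point. The pads swing forward as they close: fully open they stand 13 mm farther back than shut.
Start: joints at [-1.248, 0.477, 0.022, 1.555, -0.011, 1.109, -0.083], TCP at [0.282, 0.613, 0.194] pointing down, gripper open.
Joint ranges: [-2.96, 2.96], [-0.34, 2.1], [-1.41, 1.46], [0.24, 2.44], [-1.37, 4.51], [0.17, 1.92], [-2.96, 2.96]. Speed limits (rad/s): [2.39, 2.39, 3.14, 3.14, 3.14, 3.14, 3.14].

## Interface

Orientations are given as a rotation vector (axis times angle).
In Python, from bench import get_obs, grab_frame, camera_params, r gives the robot as it stands.
- The arm moves only by the shell command python3 -m jog 'ROWS' [FORCE]. ROWS is JSON, a list of rows, each an object of numbers: "rx", "ry", "rz": the turn, a rotation vector about the world's x, y, z scaled (see below); "x", "y", "z": the shift along the world's x, y, z scaled (see below); "jaw": the opening, from -1 (shut) to 1 (fully open). In form: [{"rx": .., "ry": .., "rz": .., "x": .., "y": .., "z": .., "jaw": ..}, ...]. A call has 1 to 8 rows; each row shifts and turns the commanded pose from where the row before left it; what a row does not reach is not made up. The controller multiplies each number of a shift by 60 mm and each number of a turn by 10 degrees. A row lasts 1/8 s, in which the tool goes at most 62.5 mm and 10.7 degrees, less where a joint would pass 70% of its speed; a pose out of reach is approached as far as the arm can. A call with a number of a shift or a turn outside -1 to 1 is refused whole. A call with a gripper value outside its range is refused whole. The fingers move at their own pace and stop on an object; FORCE is the grip in N (left out, the last holds). Time passes only in rows, so rows that do not move let the fingers close. It gives the time, the measured TCP pose, the force, the opening and the grip force at its end, in the units of the state.
- get_obs(): the state, without advancing time (a new reading comes with each control period).
- grab_frame(name): name is "scene" or "top" or "wrist"; returns the picture (384x512x3 uint8, red, green, blue); there is no depth.
- camera_params(name): a dict with "fx", "fy", "cx", "cy" (pixels), "R" (3x3) and "t" (3): a world point X has camera coordinates R X + t. Camera axes: x right, y down, z forward; pixel columns grow to the right and rows downward; lengths in m; the calibration is good to about 2 mm. A picture is of the moment at which its call begins: read the wrist's pose just before it. camera_params takes no time and is no camera call; for the wrist camera it gives the pose at the moment of the call.
- r.hand_in(): hands the job in; it is judged then, once.
The state is a dict: "clock": time; "joints": joint angles; "qvel": joint speeds; "tau": joint torques, N m; "tcp_pos": TCP position; "orientation": TCP orientation; "contact_force": force on the tool from outside, world axes, zero at the start; "moment": the same for the moment, N m; "grip_width": finger opening in m; "gripper_force": force on a finger pad.
Only numpy, scipy, OpenCV 4.12 (cv2) and the standard library are available. Lean on these libraries where they do the work, as an engineer would, in place of code of your own. Each camera call takes 0.05 s, during which the arm holds its last target. There are 200 camera calls.

## Working session

There is one attempt and no reset: what is moved stays moved. The work goes in short steps, Python scripts to look and compute and a shell command to move; the robot and the scene stay as the last step left them, time stands still between calls to the robot, and variables do not carry over. Pictures are saved under pics/ and viewed, at most 10 in all, crops included, and the job is handed in when it is done.

```bash
mkdir -p pics; ls; python3 - <<'E'
from bench import *
import cv2
for n in("scene","top"):
    cv2.imwrite(f"pics/{n}0.png",cv2.resize(grab_frame(n)[:,:,::-1],(800,600),interpolation=cv2.INTER_CUBIC))
    p=camera_params(n);print(n,p)
o=get_obs();print(o["clock"],o["tcp_pos"],o["orientation"],o["contact_force"],o["grip_width"])
E
```

```text
pics
scene {'fx': 385.39418414174673, 'fy': 385.39418414174673, 'cx': 250.78180630099212, 'cy': 193.49238271346164, 'R': array([[ 6.96012528e-01, -7.18029622e-01, -1.49154510e-04],
       [-5.37089640e-01, -5.20482856e-01, -6.63801412e-01],
       [ 4.76551445e-01,  4.62094208e-01, -7.47908860e-01]]), 't': array([-0.3660284 ,  0.36168254,  1.1652137 ])}
top {'fx': 466.0756051046265, 'fy': 466.0756051046265, 'cx': 256.4670843127792, 'cy': 190.91283341074163, 'R': array([[-1.99738394e-02, -9.99799059e-01, -1.69949351e-03],
       [-9.93213846e-01,  2.00370199e-02, -1.14563406e-01],
       [ 1.14574438e-01, -6.00310581e-04, -9.93414484e-01]]), 't': array([0.00992619, 0.5741127 , 1.52838672])}
0.1 [0.28163843 0.6127895  0.1929108 ] [-6.71366182e-01 -3.06879214e+00  2.57397247e-03] [-0.45135454  0.40861425  0.04136361] 0.0853706451096829
```

View pics/scene0.png

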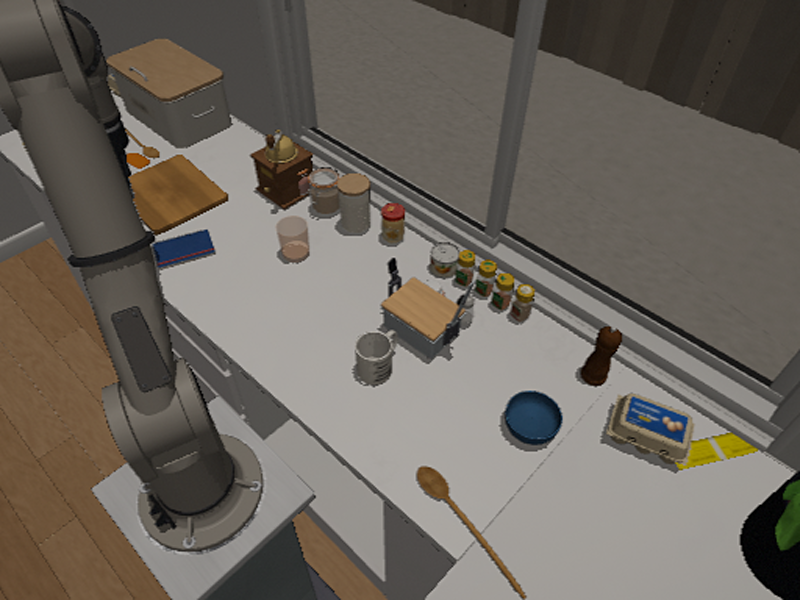

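View pics/top0.png

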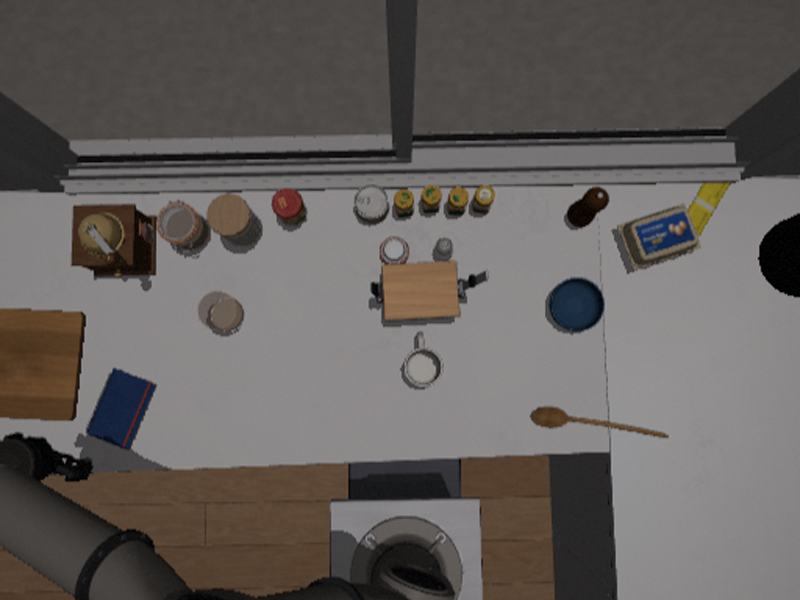

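The mould is at about (420,291) in the top picture. It has a black lever at its left end (376,290) and the grey strap at its right end (475,280). I'll enlarge both.

```bash
python3 - <<'E'
import cv2,numpy as np
from bench import *
a=grab_frame("top")[:,:,::-1][145:255,225:325]; b=grab_frame("scene")[:,:,::-1][150:240,220:320]
cv2.imwrite("pics/c1.png",np.hstack([cv2.resize(a,(400,440),interpolation=cv2.INTER_CUBIC),cv2.resize(b,(400,360),interpolation=cv2.INTER_CUBIC) if 0 else cv2.copyMakeBorder(cv2.resize(b,(400,360),interpolation=cv2.INTER_CUBIC),0,80,0,0,cv2.BORDER_CONSTANT)]))
E
```

```text
(no output)
```

View pics/c1.png

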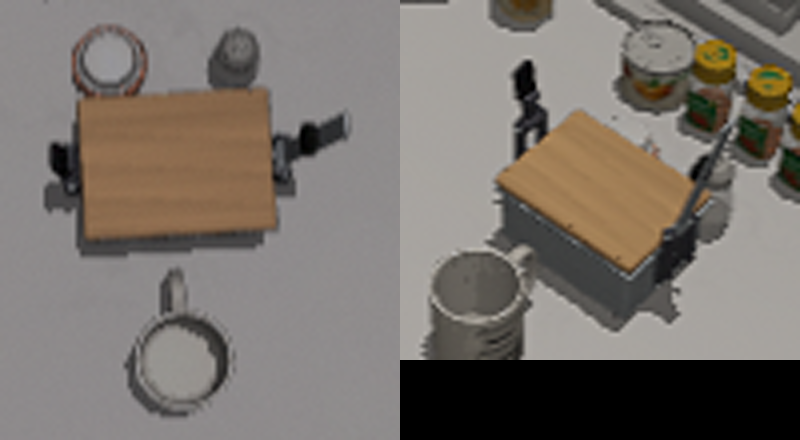

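In the crop, the lid corners are at (77,97), (269,88), (276,229) and (84,238). The strap tip is at (349,123), with its foot near (310,138), and the lever tip is near (58,152). In the scene crop the strap tip is at (730,128) and the lever tip at (525,65).

```bash
cat > g.py <<'E'
import numpy as np
from bench import *
from scipy.optimize import least_squares
P={n:camera_params(n) for n in("top","scene")}
def proj(n,X):
    p=P[n];c=p["R"]@X+p["t"];return np.array([p["fx"]*c[0]/c[2]+p["cx"],p["fy"]*c[1]/c[2]+p["cy"]])
def inv(n,uv,z):
    p=P[n];d=p["R"].T@np.array([(uv[0]-p["cx"])/p["fx"],(uv[1]-p["cy"])/p["fy"],1]);o=-p["R"].T@p["t"];return o+d*(z-o[2])/d[2]
T=lambda u,v:np.array([225+u/4,145+v/4]); S=lambda u,v:np.array([220+(u-400)/4,150+v/4])
def W(m,v):
    x,y,a=m[:3];c,s=np.cos(a),np.sin(a);return np.array([x+c*v[0]-s*v[1],y+s*v[0]+c*v[1],v[2]])
strap=lambda q,r:[0,-.085+r*np.cos(q),.102+r*np.sin(q)]
lever=lambda q,r:[0,.085-r*np.cos(q),.114+r*np.sin(q)]
def pts(m):
    return [("top",T(77,97),W(m,[.055,.075,.092])),("top",T(269,88),W(m,[.055,-.075,.092])),("top",T(276,229),W(m,[-.055,-.075,.092])),("top",T(84,238),W(m,[-.055,.075,.092])),
("scene",S(498,180),W(m,[-.055,.075,.092])),("scene",S(580,109),W(m,[.055,.075,.092])),("scene",S(632,270),W(m,[-.055,-.075,.092])),
("top",T(349,123),W(m,strap(m[3],.155))),("scene",S(730,128),W(m,strap(m[3],.155))),
("top",T(60,150),W(m,lever(m[4],.062))),("scene",S(524,66),W(m,lever(m[4],.062)))]
E
python3 - <<'E'
from g import *
f=lambda m:np.concatenate([proj(n,X)-u for n,u,X in pts(m)])
r=least_squares(f,[.55,0,0,1.8,1.6],loss="soft_l1");print(r.x.round(4));print(r.fun.reshape(-1,2).round(1))
m=r.x
for s in(strap(m[3],.155),lever(m[4],.062),strap(0,0),lever(0,0),strap(0,.155)):print(W(m,s).round(3))
for n,uv,z in(("mug",T(180,362),.098),("salt",T(240,45),.09),("timer",T(110,60),.048)):print(n,inv("top",uv,z).round(3))
print(inv("top",[142,200],.098))
E
```

```text
[ 0.5837 -0.0433  0.0315  1.7975  1.6968]
[[ 1.   0.7]
 [-0.8  0.6]
 [-0.4 -0.9]
 [ 0.9 -0.7]
 [ 0.3 -0.8]
 [ 0.2  0.3]
 [-0.5 -0.8]
 [-0.   0.7]
 [ 0.5 -0.6]
 [-0.4  1.2]
 [ 0.6  0.3]]
[ 0.588 -0.163  0.253]
[0.581 0.049 0.176]
[ 0.586 -0.128  0.102]
[0.581 0.042 0.114]
[0.582 0.027 0.102]
mug [ 0.423 -0.042  0.098]
salt [ 0.679 -0.097  0.09 ]
timer [0.677 0.01  0.048]
[0.54479598 0.36568583 0.098     ]
```

```bash
python3 -m jog '[{"z":0.9,"rz":0.6,"jaw":-1},{"z":0.9,"rz":0.6,"jaw":-1},{"z":0.9,"rz":0.5,"jaw":-1},{"x":0.35,"y":-0.9,"rz":0.5,"jaw":-1},{"x":0.35,"y":-0.9,"rz":0.45,"jaw":-1},{"x":0.35,"y":-0.9,"jaw":-1},{"x":0.35,"y":-0.9,"jaw":-1},{"x":0.35,"y":-0.9,"jaw":-1}]' 40
```

```text
validation failed for argument at $[0]...
```

```bash
python3 -m jog '[{"rx":0,"ry":0,"rz":0.6,"x":0,"y":0,"z":0.9,"jaw":-1},{"rx":0,"ry":0,"rz":0.6,"x":0,"y":0,"z":0.9,"jaw":-1},{"rx":0,"ry":0,"rz":0.5,"x":0,"y":0,"z":0.9,"jaw":-1},{"rx":0,"ry":0,"rz":0.5,"x":0.35,"y":-0.9,"z":0,"jaw":-1},{"rx":0,"ry":0,"rz":0.45,"x":0.35,"y":-0.9,"z":0,"jaw":-1},{"rx":0,"ry":0,"rz":0,"x":0.35,"y":-0.9,"z":0,"jaw":-1},{"rx":0,"ry":0,"rz":0,"x":0.35,"y":-0.9,"z":0,"jaw":-1},{"rx":0,"ry":0,"rz":0,"x":0.35,"y":-0.9,"z":0,"jaw":-1}]' 40
```

```text
clock: 1.2
tcp_pos: [0.3873, 0.3413, 0.3558]
orientation: [-0.05, 3.141, 0.0]
contact_force: [1.1, 0.1, 0.0]
grip_width: 0.0001
gripper_force: 0.0
```

```bash
python3 -m jog '[{"rx":0,"ry":0,"rz":0,"x":0.4,"y":-0.9,"z":0,"jaw":-1},{"rx":0,"ry":0,"rz":0,"x":0.4,"y":-0.9,"z":0,"jaw":-1},{"rx":0,"ry":0,"rz":0,"x":0.4,"y":-0.9,"z":0,"jaw":-1},{"rx":0,"ry":0,"rz":0,"x":0.4,"y":-0.9,"z":0,"jaw":-1},{"rx":0,"ry":0,"rz":0,"x":0.4,"y":-0.9,"z":0,"jaw":-1},{"rx":0,"ry":0,"rz":0,"x":0.4,"y":-0.9,"z":0,"jaw":-1},{"rx":0,"ry":0,"rz":0,"x":0.4,"y":-0.9,"z":0,"jaw":-1},{"rx":0,"ry":0,"rz":0,"x":0.4,"y":-0.9,"z":0,"jaw":-1}]'
python3 -m jog '[{"rx":0,"ry":0,"rz":0,"x":0.1,"y":-0.9,"z":0,"jaw":-1},{"rx":0,"ry":0,"rz":0,"x":0,"y":-0.9,"z":0,"jaw":-1},{"rx":0,"ry":0,"rz":0,"x":0,"y":0,"z":0,"jaw":-1}]'
```

```text
clock: 2.2
tcp_pos: [0.5794, -0.0902, 0.3559]
orientation: [-0.051, 3.141, 0.0]
contact_force: [0.8, 0.1, 0.9]
grip_width: 0.0001
gripper_force: 0.0
clock: 2.58
tcp_pos: [0.5831, -0.2027, 0.3557]
orientation: [0.036, -3.14, 0.004]
contact_force: [-0.1, -0.0, 0.7]
grip_width: 0.0006
gripper_force: 0.0
```

```bash
python3 -m jog '[{"rx":0,"ry":0,"rz":0,"x":0.08,"y":0,"z":-0.8,"jaw":-1},{"rx":0,"ry":0,"rz":0,"x":0,"y":0,"z":-0.8,"jaw":-1},{"rx":0,"ry":0,"rz":0,"x":0,"y":0,"z":-0.6,"jaw":-1},{"rx":0,"ry":0,"rz":0,"x":0,"y":0,"z":-0.3,"jaw":-1},{"rx":0,"ry":0,"rz":0,"x":0,"y":0.2,"z":0,"jaw":-1},{"rx":0,"ry":0,"rz":0,"x":0,"y":0.25,"z":0,"jaw":-1},{"rx":0,"ry":0,"rz":0,"x":0,"y":0.25,"z":0,"jaw":-1},{"rx":0,"ry":0,"rz":0,"x":0,"y":0.25,"z":0,"jaw":-1}]'
python3 - <<'E'
import cv2,numpy as np
from bench import *
a=grab_frame("top")[:,:,::-1][145:255,225:325]; b=grab_frame("scene")[:,:,::-1][130:240,220:320]
cv2.imwrite("pics/c2.png",np.hstack([cv2.resize(x,(400,440),interpolation=cv2.INTER_CUBIC) for x in(a,b)]))
E
```

```text
clock: 3.58
tcp_pos: [0.5904, -0.1383, 0.2069]
orientation: [-0.051, 3.139, 0.0]
contact_force: [-0.8, -0.5, 0.2]
grip_width: -0.0003
gripper_force: 0.5
```

View pics/c2.png

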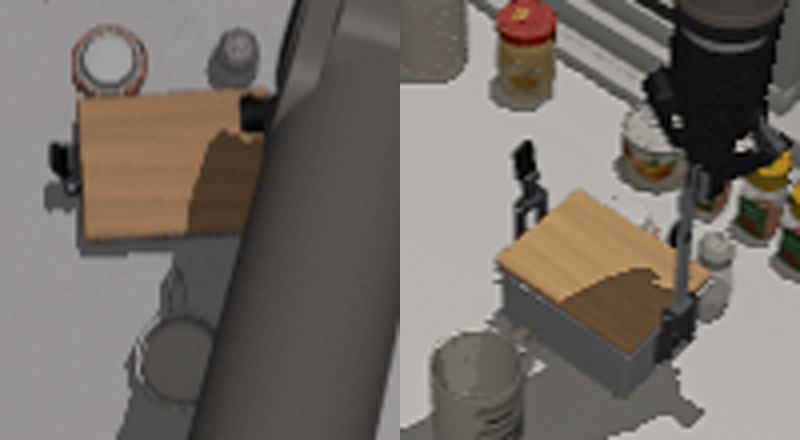

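The closed fingers are behind the strap, which is now about upright at (685,250) in the right half. The mould hasn't moved. Next I'll follow the arc.

```bash
python3 -m jog '[{"rx":0,"ry":0,"rz":0,"x":-0.02,"y":0.33,"z":-0.12,"jaw":-1},{"rx":0,"ry":0,"rz":0,"x":-0.02,"y":0.45,"z":-0.22,"jaw":-1},{"rx":0,"ry":0,"rz":0,"x":-0.02,"y":0.33,"z":-0.25,"jaw":-1},{"rx":0,"ry":0,"rz":0,"x":-0.02,"y":0.25,"z":-0.33,"jaw":-1},{"rx":0,"ry":0,"rz":0,"x":-0.02,"y":0.17,"z":-0.38,"jaw":-1},{"rx":0,"ry":0,"rz":0,"x":0,"y":0.05,"z":-0.2,"jaw":-1},{"rx":0,"ry":0,"rz":0,"x":0,"y":0,"z":0,"jaw":-1}]'
```

```text
clock: 4.55
tcp_pos: [0.5828, -0.0446, 0.1147]
orientation: [0.05, -3.139, 0.0]
contact_force: [-0.3, -0.8, -1.1]
grip_width: 0.0004
gripper_force: 0.0
```

```bash
python3 -m jog '[{"rx":0,"ry":0,"rz":0,"x":0,"y":0,"z":-0.1,"jaw":-1},{"rx":0,"ry":0,"rz":0,"x":0,"y":0,"z":-0.08,"jaw":-1},{"rx":0,"ry":0,"rz":0,"x":0,"y":0,"z":0,"jaw":-1}]'; python3 -m jog '[{"rx":0,"ry":0,"rz":0,"x":0,"y":0,"z":-0.03,"jaw":-1},{"rx":0,"ry":0,"rz":0,"x":0,"y":0,"z":0,"jaw":-1}]'
```

```text
clock: 4.92
tcp_pos: [0.5836, -0.0452, 0.1049]
orientation: [0.049, -3.141, 0.0]
contact_force: [0.6, -0.2, -0.0]
grip_width: -0.0002
gripper_force: 0.0
clock: 5.18
tcp_pos: [0.5838, -0.0449, 0.1033]
orientation: [-0.05, 3.141, 0.0]
contact_force: [-0.2, -0.3, 0.7]
grip_width: -0.0
gripper_force: 0.1
```

```bash
python3 -m jog '[{"rx":0,"ry":0,"rz":0,"x":0,"y":0,"z":-0.03,"jaw":-1},{"rx":0,"ry":0,"rz":0,"x":0,"y":0,"z":0,"jaw":-1}]'; python3 -m jog '[{"rx":0,"ry":0,"rz":0,"x":0,"y":0,"z":-0.03,"jaw":-1},{"rx":0,"ry":0,"rz":0,"x":0,"y":0,"z":0,"jaw":-1}]'
python3 - <<'E'
import cv2,numpy as np
from bench import *
a=grab_frame("top")[:,:,::-1][145:255,225:325]; b=grab_frame("scene")[:,:,::-1][130:240,220:320]
cv2.imwrite("pics/c3.png",np.hstack([cv2.resize(x,(400,440),interpolation=cv2.INTER_CUBIC) for x in(a,b)]))
E
```

```text
clock: 5.42
tcp_pos: [0.5837, -0.0448, 0.1013]
orientation: [-0.05, 3.141, 0.0]
contact_force: [0.2, 1.1, 0.2]
grip_width: -0.0
gripper_force: 0.1
clock: 5.68
tcp_pos: [0.5836, -0.0448, 0.0994]
orientation: [0.05, -3.141, 0.0]
contact_force: [0.2, 0.5, 0.4]
grip_width: -0.0002
gripper_force: 0.1
```

View pics/c3.png

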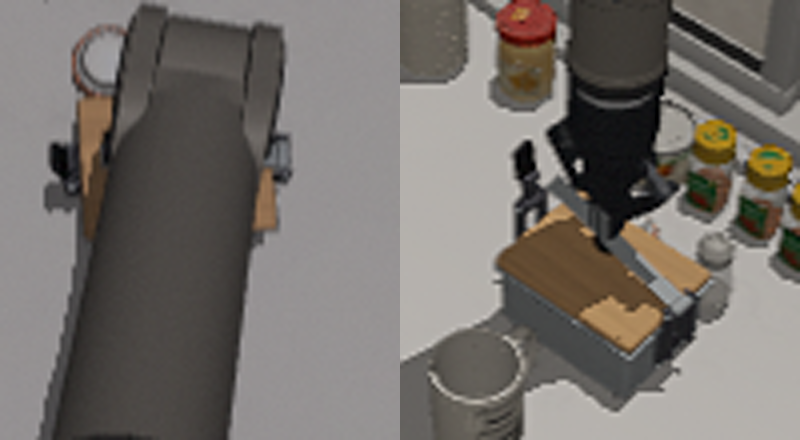

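```bash
python3 - <<'E'
import cv2,numpy as np
from bench import *
b=grab_frame("scene")[:,:,::-1][160:220,240:305]; w=grab_frame("wrist")[:,:,::-1]
cv2.imwrite("pics/c4.png",np.hstack([cv2.resize(b,(390,360),interpolation=cv2.INTER_CUBIC),cv2.resize(w,(400,360))]))
E
```

```text
(no output)
```

View pics/c4.png

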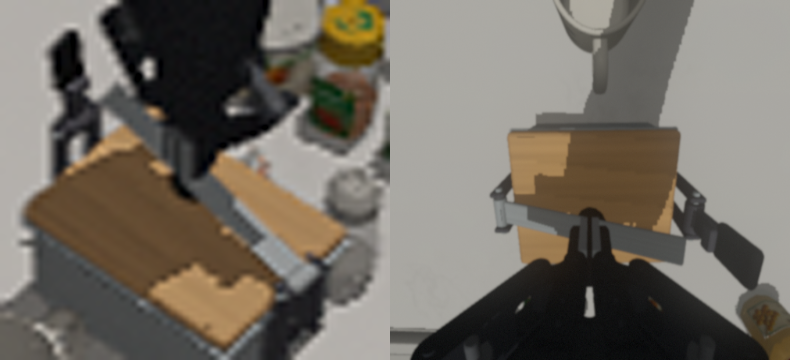

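```bash
python3 - <<'E'
from g import *
m=[.5837,-.0433,.0315]
for q in(0,.1,.2,.3,.4):
  p=proj("scene",W(m,strap(q,.155)));h=proj("scene",W(m,strap(q,0)));print(q,(p-[240,160])*6,(h-[240,160])*6)
print((proj("scene",get_obs()["tcp_pos"])-[240,160])*6)
E
```

```text
0 [ 97.46813159 146.90283166] [301.69496761 281.84345988]
0.1 [ 98.7193046  129.70843496] [301.69496761 281.84345988]
0.2 [101.95391986 113.67375367] [301.69496761 281.84345988]
0.3 [107.19813619  98.97528144] [301.69496761 281.84345988]
0.4 [114.46188221  85.78826527] [301.69496761 281.84345988]
[188.74114923 210.62117989]
```

The strap still looks raised, at about 0.3 rad. I need a closer look at where the fingers are.

```bash
python3 - <<'E'
import cv2,numpy as np
from bench import *
from g import proj
p=camera_params("wrist");w=grab_frame("wrist")[:,:,::-1]
c=p["R"]@get_obs()["tcp_pos"]+p["t"];print(p["fx"]*c[0]/c[2]+p["cx"],p["fy"]*c[1]/c[2]+p["cy"])
cv2.imwrite("pics/c5.png",cv2.resize(w[170:320,125:325],(800,600),interpolation=cv2.INTER_CUBIC))
E
```

```text
252.6952902548208 215.55785896892888
```

View pics/c5.png

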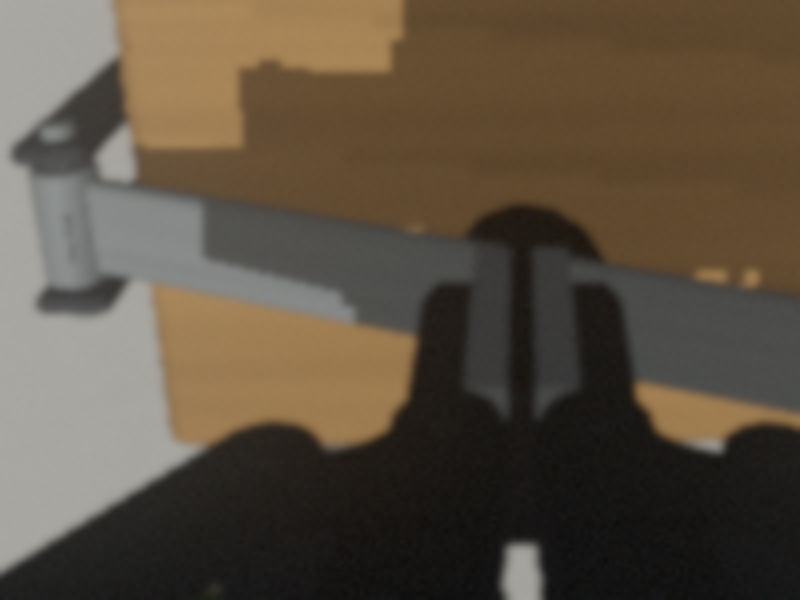

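```bash
python3 - <<'E'
from g import *
from scipy.spatial.transform import Rotation as Ro
o=get_obs();P["wrist"]=camera_params("wrist");C=lambda X:((proj("wrist",X)-[125,170])*4).round()
R=Ro.from_rotvec(o["orientation"]).as_matrix()
for d in(0,.01,.02,.03,.04):print(d,C(o["tcp_pos"]-R[:,2]*d),C(o["tcp_pos"]-R[:,2]*d+R[:,0]*.011),C(o["tcp_pos"]-R[:,2]*d-R[:,0]*.011))
m=[.5837,-.0433,.0315]
print("hinge",C(W(m,strap(0,0))),"lid",C(W(m,[.055,-.075,.092])),C(W(m,[-.055,-.075,.092])), (proj("wrist",W(m,[-.055,-.075,.092]))),proj("wrist",W(m,[-.055,.075,.092])))
for q in(0,.1,.2,.3,.4):print(q,proj("wrist",W(m,strap(q,.155))),C(W(m,strap(q,.085))))
print(o["tcp_pos"],o["contact_force"],o["tau"],R.round(2))
E
```

```text
0 [511. 182.] [511. 126.] [511. 237.]
0.01 [510. 206.] [510. 147.] [510. 263.]
0.02 [510. 233.] [509. 171.] [510. 292.]
0.03 [509. 262.] [509. 198.] [509. 324.]
0.04 [508. 296.] [508. 228.] [508. 360.]
hinge [ 45. 189.] lid [152. 414.] [  82. -128.] [145.60870809 137.90241026] [364.40074083 137.97358956]
0 [352.68427011 217.35618417] [520. 189.]
0.1 [359.35621697 227.21452011] [517. 210.]
0.2 [364.57147105 238.67340964] [509. 232.]
0.3 [367.83537179 252.00612217] [495. 256.]
0.4 [368.48963203 267.52638842] [475. 282.]
[ 0.58351002 -0.04493087  0.09949442] [ 0.61583803 -0.49722688 -0.94016324] [-6.11379684e-03 -4.98240852e+01  6.49027482e+00 -2.28372556e+01
  1.05290578e-02  8.58130188e-04 -8.56021848e-05] [[-1.   -0.03 -0.  ]
 [-0.03  1.   -0.  ]
 [ 0.   -0.   -1.  ]]
```

The wrist picture shows the fingers above the strap, with the foot poking out underneath at (530,215) in the crop. There is no contact force yet, so I'll lower further in small steps and watch it.

```bash
python3 -m jog '[{"rx":0,"ry":0,"rz":0,"x":0,"y":0,"z":-0.05,"jaw":-1},{"rx":0,"ry":0,"rz":0,"x":0,"y":0,"z":0,"jaw":-1}]';python3 -m jog '[{"rx":0,"ry":0,"rz":0,"x":0,"y":0,"z":-0.04,"jaw":-1},{"rx":0,"ry":0,"rz":0,"x":0,"y":0,"z":0,"jaw":-1}]'
python3 - <<'E'
import cv2,numpy as np
from bench import *
b=grab_frame("scene")[:,:,::-1][160:220,240:305]; w=grab_frame("wrist")[:,:,::-1]
cv2.imwrite("pics/c6.png",np.hstack([cv2.resize(b,(390,360),interpolation=cv2.INTER_CUBIC),cv2.resize(w[170:320,125:325],(400,360))]))
E
```

```text
clock: 6.18
tcp_pos: [0.5836, -0.0448, 0.0964]
orientation: [0.05, -3.141, 0.0]
contact_force: [-0.4, 0.5, -0.8]
grip_width: -0.0001
gripper_force: 0.0
clock: 6.42
tcp_pos: [0.5836, -0.0449, 0.094]
orientation: [0.05, -3.141, 0.0]
contact_force: [1.0, -0.5, 0.5]
grip_width: 0.0004
gripper_force: 0.0
```

View pics/c6.png

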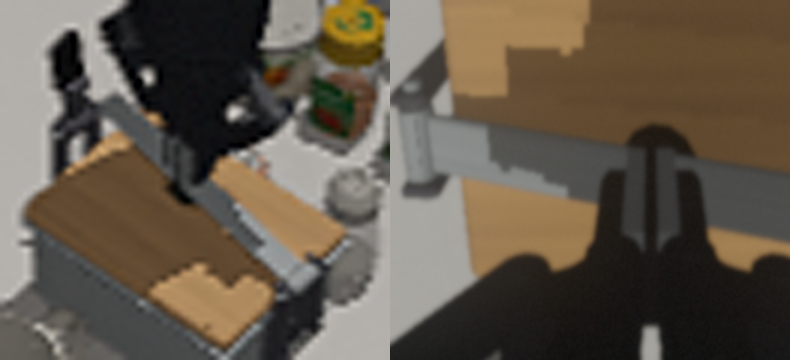

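The strap tip has dropped from about (108,95) to (101,105), so the fingers are pushing it from above. The tip is really higher than the reported TCP. I'll keep lowering until the force rises.

```bash
for i in 1; do :; done
python3 -m jog '[{"rx":0,"ry":0,"rz":0,"x":0,"y":0,"z":-0.07,"jaw":-1},{"rx":0,"ry":0,"rz":0,"x":0,"y":0,"z":0,"jaw":-1}]'
python3 -m jog '[{"rx":0,"ry":0,"rz":0,"x":0,"y":0,"z":-0.07,"jaw":-1},{"rx":0,"ry":0,"rz":0,"x":0,"y":0,"z":0,"jaw":-1}]'
python3 - <<'E'
from bench import *
import numpy as np
o=get_obs();print(o["tcp_pos"],o["contact_force"],o["moment"],o["joints"].__repr__(),o["tau"])
E
```

```text
clock: 6.78
tcp_pos: [0.5835, -0.0448, 0.0896]
orientation: [0.05, -3.141, 0.0]
contact_force: [0.1, -0.1, 0.9]
grip_width: 0.0004
gripper_force: 0.0
clock: 7.02
tcp_pos: [0.5834, -0.0449, 0.0854]
orientation: [0.05, -3.141, 0.0]
contact_force: [-0.8, -0.2, 0.1]
grip_width: 0.0
gripper_force: 0.0
[ 0.58344638 -0.04488323  0.0854235 ] [-0.75459405 -0.16426581  0.11552293] [-0.04805011 -0.04048124 -0.0151735 ] array([-0.33860978,  0.48099613,  0.40474165,  1.89275095, -0.25211998,
        0.81818446,  1.80125741]) [-1.19391698e-02 -5.03901172e+01  6.57919139e+00 -2.21696931e+01
 -1.48745708e-02 -4.72111115e-02  1.41372270e-02]
```

```bash
python3 -m jog '[{"rx":0,"ry":0,"rz":0,"x":0,"y":0,"z":-0.06,"jaw":-1},{"rx":0,"ry":0,"rz":0,"x":0,"y":0,"z":0,"jaw":-1}]'
python3 -m jog '[{"rx":0,"ry":0,"rz":0,"x":0,"y":0,"z":-0.04,"jaw":-1},{"rx":0,"ry":0,"rz":0,"x":0,"y":0,"z":0,"jaw":-1}]'
python3 - <<'E'
import cv2,numpy as np
from bench import *
b=grab_frame("scene")[:,:,::-1][160:220,240:305]; w=grab_frame("wrist")[:,:,::-1]
cv2.imwrite("pics/c7.png",np.hstack([cv2.resize(b,(390,360),interpolation=cv2.INTER_CUBIC),cv2.resize(w[140:330,100:400],(400,360))]))
E
```

```text
clock: 7.28
tcp_pos: [0.5835, -0.0449, 0.0819]
orientation: [0.05, -3.141, 0.0]
contact_force: [-0.2, 1.0, 0.4]
grip_width: -0.0003
gripper_force: 0.0
clock: 7.52
tcp_pos: [0.5836, -0.0448, 0.0796]
orientation: [0.05, -3.141, 0.0]
contact_force: [-0.5, -0.8, -0.2]
grip_width: 0.0002
gripper_force: 0.0
```

View pics/c7.png

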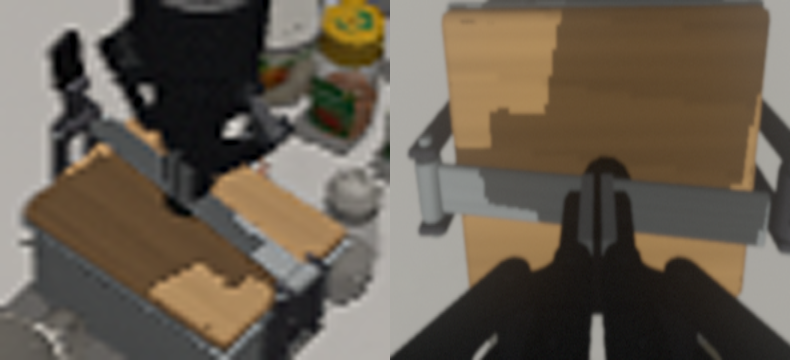

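The strap tip is now at about (97,125), close to the flat position. I'll keep going down until it makes firm contact.

```bash
python3 -m jog '[{"rx":0,"ry":0,"rz":0,"x":0,"y":0,"z":-0.06,"jaw":-1},{"rx":0,"ry":0,"rz":0,"x":0,"y":0,"z":0,"jaw":-1}]'
python3 -m jog '[{"rx":0,"ry":0,"rz":0,"x":0,"y":0,"z":-0.04,"jaw":-1},{"rx":0,"ry":0,"rz":0,"x":0,"y":0,"z":0,"jaw":-1}]'
python3 -m jog '[{"rx":0,"ry":0,"rz":0,"x":0,"y":0,"z":-0.03,"jaw":-1},{"rx":0,"ry":0,"rz":0,"x":0,"y":0,"z":0,"jaw":-1}]'
```

```text
clock: 7.88
tcp_pos: [0.5835, -0.0448, 0.0759]
orientation: [0.05, -3.141, 0.0]
contact_force: [-0.4, -0.1, 0.2]
grip_width: 0.0002
gripper_force: 0.0
clock: 8.12
tcp_pos: [0.5836, -0.0448, 0.0736]
orientation: [0.05, -3.141, 0.0]
contact_force: [-0.7, 0.8, 0.2]
grip_width: -0.0002
gripper_force: 0.0
clock: 8.38
tcp_pos: [0.5836, -0.0449, 0.0719]
orientation: [0.05, -3.141, 0.0]
contact_force: [0.2, 0.8, -0.1]
grip_width: 0.0
gripper_force: 0.0
```

```bash
python3 -m jog '[{"rx":0,"ry":0,"rz":0,"x":0,"y":0,"z":-0.03,"jaw":-1},{"rx":0,"ry":0,"rz":0,"x":0,"y":0,"z":0,"jaw":-1}]'
python3 -m jog '[{"rx":0,"ry":0,"rz":0,"x":0,"y":0,"z":-0.03,"jaw":-1},{"rx":0,"ry":0,"rz":0,"x":0,"y":0,"z":0,"jaw":-1}]'
python3 - <<'E'
from g import *
import cv2
o=get_obs();print(o["tau"][:4])
im=grab_frame("scene").astype(int);print(im[168:192,248:270].sum(2)//3)
np.save("s.npy",im)
E
```

```text
clock: 8.62
tcp_pos: [0.5836, -0.0449, 0.0701]
orientation: [0.05, -3.141, 0.0]
contact_force: [0.2, -0.1, -0.8]
grip_width: 0.0001
gripper_force: 0.0
clock: 8.88
tcp_pos: [0.5836, -0.0449, 0.0682]
orientation: [0.05, -3.141, 0.0]
contact_force: [0.0, 0.7, 1.0]
grip_width: -0.0001
gripper_force: 0.0
[-5.70294083e-03 -5.13084555e+01  6.74471855e+00 -2.14160496e+01]
[[ 81  14   9  12   6  89 168 179 182 138  59  27  34  24  13  14  15  15
   16  18  17  17]
 [ 80   5  14  12   6  91 170 181 116  24  11  23  32  29  17  16  14  19
   16  17  16  16]
 [112   7  12  11   9  44 167 183 108   3  16  17  33  37  20  14  16  19
   19  16  19  16]
 [111   0  11  15   7   0 167 183 137  57   9  17  22  34  29  16  13  19
   17  14  16  17]
 [119  26  12  11   8  25 134 175 185 113   4  20  40  49  43  24  17  17
   20  16  18  17]
 [135  55   5   8  49  73  67 164 181 137  58  12  25  24  25  20  15  18
   18  16  19  18]
 [131  50   5  77  83  48  61 164 179 184 111   4  13  18  20  18  15  13
   18  19  16  12]
 [182 140  63  27  41  41 134 176 179 180 136  57  12  19  17  19  13  17
   16  1
[... 799 characters left out ...]
6  74 100 133 139 143 102 111
   69  14  14  18]
 [123  41  22  97 171 137  94  82  78  78  78  77  76  76  62  64  67  72
   37  15  16  16]
 [124  40  22  98 172 159 143  96  79  79  79  77  79  78  78  75  71  70
   53  26  16  14]
 [123  39  21  71 131 144  98  68  64  74  82  79  79  79  81  80  80  68
   71  40  14  26]
 [122  38  53 140 104  69  71  72  73  70  68  81  79  78  79  80  80  81
   77  46  67  61]
 [121  66  73  73  72  74  74  74  73  73  71  64  74  83  80  78  81  81
   85  49  63  43]
 [147  90  71  72  77  76  75  75  75  74  73  72  70  67  82  81  80  80
   83  47  62  41]
 [ 76  70  71  70  72  75  76  76  75  75  75  73  71  71  64  75  83  82
   81  48  47  33]]
```

By pixels, the strap tip now matches the flat prediction of (256,184.5). I'll press until the force shows.

```bash
python3 -m jog '[{"rx":0,"ry":0,"rz":0,"x":0,"y":0,"z":-0.03,"jaw":-1},{"rx":0,"ry":0,"rz":0,"x":0,"y":0,"z":0,"jaw":-1}]'
python3 -m jog '[{"rx":0,"ry":0,"rz":0,"x":0,"y":0,"z":-0.03,"jaw":-1},{"rx":0,"ry":0,"rz":0,"x":0,"y":0,"z":0,"jaw":-1}]'
python3 - <<'E'
from g import *
im=grab_frame("scene").astype(int);o=np.load("s.npy")
print(get_obs()["tau"][:4]);print(im[180:192,248:266].sum(2)//3)
E
```

```text
clock: 9.18
tcp_pos: [0.5837, -0.0449, 0.0666]
orientation: [0.05, -3.141, 0.0]
contact_force: [-0.0, -0.5, 2.0]
grip_width: -0.0002
gripper_force: 0.7
clock: 9.43
tcp_pos: [0.5838, -0.0449, 0.0663]
orientation: [-0.049, 3.141, 0.001]
contact_force: [-5.8, 1.0, 15.8]
grip_width: 0.0001
gripper_force: 7.8
[  0.25229216 -43.97715926   5.84646195 -20.02845883]
[[147  74  33  66  68  60  47  26  59 167 179 179 162  87   7  13  14  14]
 [118  49  56  50  48  38  25  24  61 167 181 150 132  99  41  15  17  17]
 [144 119  70  21  63 108  67  22  61 146 141 130 132 137  79  11  15  17]
 [121  51  30  59 174 144  64  21  68 140 149 141 136 135 101  43  14  14]
 [123  40  22  98 172 140  59  81 148 107  71  86 133 142 141 124  73  77]
 [123  41  22  95 170 138  80  72  77  76  77  75  80  74  69  68  68  72]
 [123  41  24  97 172 160 114  93  80  79  78  78  77  78  78  64  67  71]
 [123  39  21  72 130 144 100  54  69  81  80  79  79  79  80  86  77  73]
 [122  38  53 140 103  69  71  72  72  68  86  82  79  79  79  79  80  83]
 [120  65  73  72  73  73  74  74  74  72  71  70  80  79  79  79  80  81]
 [147  91  71  72  75  75  74  75  74  74  73  71  65  75  78  79  79  80]
 [ 77  69  71  71  72  75  76  75  75  74  75  73  72  71  69  82  81  80]]
```

The force is 16 N, so the strap is home. Next I'll lift off, go over the lever and get to its outer side.

```bash
python3 -m jog '[{"rx":0,"ry":0,"rz":0,"x":0,"y":0,"z":0.3,"jaw":-1},{"rx":0,"ry":0,"rz":0,"x":0,"y":0,"z":0.9,"jaw":-1},{"rx":0,"ry":0,"rz":0,"x":0,"y":0,"z":0.9,"jaw":-1},{"rx":0,"ry":0,"rz":0,"x":0,"y":0,"z":0.9,"jaw":-1},{"rx":0,"ry":0,"rz":0,"x":0,"y":0.9,"z":0.1,"jaw":-1},{"rx":0,"ry":0,"rz":0,"x":0,"y":0.9,"z":0,"jaw":-1},{"rx":0,"ry":0,"rz":0,"x":0,"y":0.9,"z":0,"jaw":-1},{"rx":0,"ry":0,"rz":0,"x":0,"y":0.3,"z":0,"jaw":-1}]'
python3 - <<'E'
import cv2,numpy as np
from g import *
im=grab_frame("scene")
b=im[:,:,::-1][110:240,200:310]; a=grab_frame("top")[:,:,::-1][145:255,225:325]
cv2.imwrite("pics/c8.png",np.hstack([cv2.resize(a,(400,440)),cv2.resize(b,(372,440),interpolation=cv2.INTER_CUBIC)]))
print((proj("scene",get_obs()["tcp_pos"])-[200,110])*440/130+[400,0])
m=[.5837,-.0433,.0315]
for z in (W(m,strap(0,.155)),W(m,[0,-.085,.102]),W(m,[-.055,-.075,.092]),W(m,[-.055,.075,.092]),W(m,lever(1.7,.062))):print((proj("scene",z)-[200,110])*440/130+[400,0],(proj("top",z)-[225,145])*4)
E
```

```text
clock: 10.48
tcp_pos: [0.5831, 0.1399, 0.2511]
orientation: [-0.059, 3.141, 0.002]
contact_force: [-0.1, -0.5, -0.4]
grip_width: -0.0
gripper_force: 0.0
[513.73761248  94.86820509]
[590.36663833 252.09903324] [ 90.26923557 165.44384972]
[705.57152019 328.21938763] [283.40529079 155.52998671]
[662.35840692 361.03836665] [274.14097185 225.57340425]
[551.58210966 284.82180959] [ 87.68255077 235.17382859]
[574.34644701 192.05308691] [ 58.14454591 155.00679516]
```

View pics/c8.png

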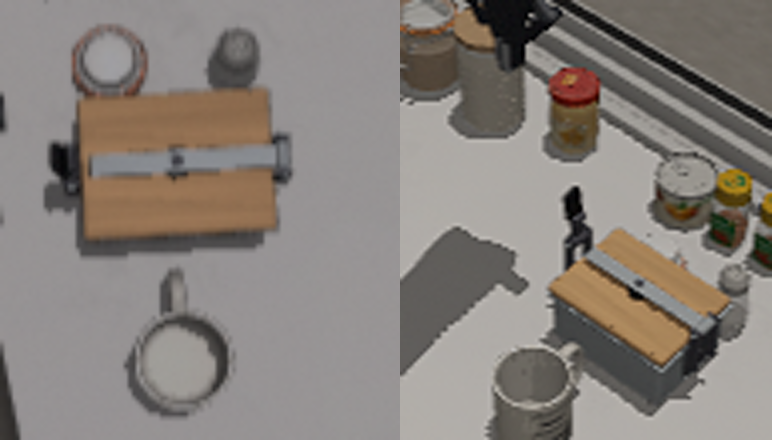

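The strap lies flat: its tip is at (92,165) in the left half, matching the prediction. The mould hasn't moved and the lever is still up at (572,195). The fingertips sit about 35 mm above the reported TCP, so I'll allow for that. Now the lever.

```bash
python3 -m jog '[{"rx":0,"ry":0,"rz":0,"x":0,"y":0,"z":-0.7,"jaw":-1},{"rx":0,"ry":0,"rz":0,"x":0,"y":0,"z":-0.7,"jaw":-1},{"rx":0,"ry":0,"rz":0,"x":0,"y":0,"z":-0.62,"jaw":-1},{"rx":0,"ry":0,"rz":0,"x":-0.02,"y":-0.6,"z":0,"jaw":-1},{"rx":0,"ry":0,"rz":0,"x":0,"y":-0.4,"z":0,"jaw":-1},{"rx":0,"ry":0,"rz":0,"x":0,"y":-0.27,"z":0,"jaw":-1},{"rx":0,"ry":0,"rz":0,"x":0,"y":-0.22,"z":-0.03,"jaw":-1},{"rx":0,"ry":0,"rz":0,"x":0,"y":0,"z":0,"jaw":-1}]'
cat > lv.py <<'E'
from g import *
import cv2
m=[.5837,-.0433,.0315]
o=get_obs();print(o["tcp_pos"].round(4),o["contact_force"].round(1))
im=grab_frame("scene").astype(int).sum(2)//3
for q in np.arange(0,1.75,.25):print(round(q,2),proj("scene",W(m,lever(q,.062))).round(1),end=" ")
print();print("col 242..265, rows 160..190")
for v in range(160,190):print(v,"".join("#" if x<45 else "+" if x<90 else "." for x in im[v,240:275]))
E
python3 lv.py
```

```text
clock: 11.58
tcp_pos: [0.5829, 0.0432, 0.1284]
orientation: [-0.044, 3.14, -0.001]
contact_force: [-0.5, -0.1, 0.2]
grip_width: 0.0
gripper_force: 0.0
[0.5829 0.0432 0.1284] [-0.5 -0.1  0.2]
0.0 [266.3 188.8] 0.25 [266.  185.5] 0.5 [264.9 181.9] 0.75 [263.  178.1] 1.0 [260.5 174.4] 1.25 [257.4 171.1] 1.5 [254.2 168.4] 
col 242..265, rows 160..190
160 ........+#################.........
161 ........+################..........
162 .........+#############............
163 .........++##########..............
164 .........+#+########+..............
165 .........+#++#####.................
166 .........+#++####..................
167 .........+#++####..................
168 ..........+++####..................
169 ..........+++###+#+................
170 ...........++#+.+##...............+
171 ............+..+##................+
172 ..............+###.................
173 ..............###..................
174 .............+###..................
175 .............####..................
176 ............+####..................
177 .............###+..................
178 ............####+..................
179 ..........+#####+..................
180 .........+######+..................
181 .........#######+..................
182 .........++#+.+#+..................
183 .........+#+..+##+.................
184 .........##...++++.................
185 .........##...+++++................
186 .........##...+++++++..............
187 .........##+++++++++++.............
188 .........##++++++++++++............
189 +........++++++++++++++............
```

```bash
python3 -m jog '[{"rx":0,"ry":0,"rz":0,"x":0,"y":-0.15,"z":-0.15,"jaw":-1},{"rx":0,"ry":0,"rz":0,"x":0,"y":-0.14,"z":-0.12,"jaw":-1},{"rx":0,"ry":0,"rz":0,"x":0,"y":-0.08,"z":-0.1,"jaw":-1},{"rx":0,"ry":0,"rz":0,"x":0,"y":0,"z":0,"jaw":-1}]'
python3 lv.py
```

```text
clock: 12.12
tcp_pos: [0.5825, 0.0222, 0.1051]
orientation: [0.048, -3.141, 0.002]
contact_force: [0.2, 0.7, 0.3]
grip_width: -0.0001
gripper_force: 0.1
[0.5825 0.0222 0.1051] [0.2 0.7 0.3]
0.0 [266.3 188.8] 0.25 [266.  185.5] 0.5 [264.9 181.9] 0.75 [263.  178.1] 1.0 [260.5 174.4] 1.25 [257.4 171.1] 1.5 [254.2 168.4] 
col 242..265, rows 160..190
160 ......+#+..###############+#.......
161 .......##.+###############++.......
162 .......+##################+++......
163 ........################.+#++......
164 ........+##############+..++++++#..
165 .........##############..+##++++#..
166 .........++###########+...###+++#+.
167 ............+#########+..++###++...
168 ............+##################....
169 .............################+.....
170 .............+##############......+
171 ..............+###########........+
172 .............+#+########...........
173 .............+#+++####.............
174 .............+#++####..............
175 ..............#+++###..............
176 ..............+++####..............
177 .............+#++########..........
178 ...........+###++########..........
179 ..........+#####++#####+...........
180 .........+############+............
181 .........###########++.............
182 .........+##++####+................
183 .........+#+..+#++++...............
184 .........##...+#+++++..............
185 .........##...++++++++.............
186 .........##...+++++++++............
187 .........##++++++++++++............
188 .........##+++++++++++++...........
189 .........+++++++++++++++++.........
```

```bash
python3 -m jog '[{"rx":0,"ry":0,"rz":0,"x":0,"y":-0.12,"z":-0.15,"jaw":-1},{"rx":0,"ry":0,"rz":0,"x":0,"y":-0.08,"z":-0.13,"jaw":-1},{"rx":0,"ry":0,"rz":0,"x":0,"y":0,"z":-0.06,"jaw":-1},{"rx":0,"ry":0,"rz":0,"x":0,"y":0,"z":0,"jaw":-1}]'
python3 lv.py
```

```text
clock: 12.68
tcp_pos: [0.582, 0.011, 0.0847]
orientation: [0.05, -3.14, 0.001]
contact_force: [0.5, 0.4, 1.2]
grip_width: 0.0001
gripper_force: 0.2
[0.582  0.011  0.0847] [0.5 0.4 1.2]
0.0 [266.3 188.8] 0.25 [266.  185.5] 0.5 [264.9 181.9] 0.75 [263.  178.1] 1.0 [260.5 174.4] 1.25 [257.4 171.1] 1.5 [254.2 168.4] 
col 242..265, rows 160..190
160 .....+########################.....
161 ......#######################+.....
162 ......+#######################.....
163 .......#######################+....
164 .......+######################.....
165 ........###.+###############+##....
166 ........+##..###############+++....
167 .........##.+################+.....
168 .........+##+################++....
169 ..........+################+#++....
170 ..........+##############+..+#++++#
171 ...........+#############...+#++++#
172 .............+###########...###++++
173 ..............+#########+...+###++#
174 ...............##########+#######..
175 ...............+################...
176 ..............+################+...
177 .............###+############......
178 ...........+####+++########........
179 ..........+#####+#+######+.........
180 .........+######+#++####...........
181 .........#######+#++###+...........
182 .........++#####+#++###+...........
183 .........+#+..+#+++######..........
184 .........##...+###++######+........
185 .........##...+++##########+.......
186 .........##...++++#########........
187 .........##+++++++++######.........
188 .........##+++++++++++###+.........
189 .........+++++++++++++++++.........
```

```bash
python3 -m jog '[{"rx":0,"ry":0,"rz":0,"x":0,"y":0,"z":-0.06,"jaw":-1},{"rx":0,"ry":0,"rz":0,"x":0,"y":0,"z":-0.05,"jaw":-1},{"rx":0,"ry":0,"rz":0,"x":0,"y":0,"z":0,"jaw":-1}]'
python3 -m jog '[{"rx":0,"ry":0,"rz":0,"x":0,"y":0,"z":-0.03,"jaw":-1},{"rx":0,"ry":0,"rz":0,"x":0,"y":0,"z":0,"jaw":-1}]'
python3 lv.py
```

```text
clock: 13.1
tcp_pos: [0.5822, 0.0105, 0.0809]
orientation: [0.048, -3.141, -0.0]
contact_force: [-9.0, -0.3, 24.5]
grip_width: 0.0
gripper_force: 12.6
clock: 13.35
tcp_pos: [0.5824, 0.0105, 0.0806]
orientation: [0.048, -3.141, -0.002]
contact_force: [-13.9, -0.4, 38.3]
grip_width: 0.0002
gripper_force: 19.1
[0.5824 0.0105 0.0806] [-13.9  -0.4  38.3]
0.0 [266.3 188.8] 0.25 [266.  185.5] 0.5 [264.9 181.9] 0.75 [263.  178.1] 1.0 [260.5 174.4] 1.25 [257.4 171.1] 1.5 [254.2 168.4] 
col 242..265, rows 160..190
160 .....#########################+....
161 .....+########################.....
162 ......+#######################.....
163 ......+#######################.....
164 .......+######################.....
165 .......+######################+....
166 ........+##..+##############+##....
167 .........##..+###############++....
168 .........+##.+###############+.....
169 ..........###################++....
170 ..........+################+#+++..+
171 ...........###############...#++++#
172 ...........+#############...+#++++#
173 ..............+##########...++#++++
174 ...............##########..++###+++
175 ...............##################..
176 ..............+#################+..
177 .............####+#############+...
178 ...........+####++###########......
179 ..........+#####+#+########+.......
180 .........+######+#++#####+.........
181 .........#######+#++####...........
182 .........+######++++###+...........
183 .........+#+..+#++++###+...........
184 .........##...+#++++#####..........
185 .........##...+++#++######+........
186 .........##...+++##########+.......
187 .........##++++++++########........
188 .........##+++++++++######+........
189 .........+++++++++++++###+.........
```

```bash
python3 -m jog '[{"rx":0,"ry":0,"rz":0,"x":0,"y":0,"z":0.2,"jaw":-1},{"rx":0,"ry":0,"rz":0,"x":0,"y":0,"z":0.9,"jaw":-1},{"rx":0,"ry":0,"rz":0,"x":0,"y":0,"z":0.9,"jaw":-1},{"rx":0,"ry":0,"rz":0,"x":0,"y":0.9,"z":0.3,"jaw":-1},{"rx":0,"ry":0,"rz":0,"x":0,"y":0.9,"z":0,"jaw":-1},{"rx":0,"ry":0,"rz":0,"x":0,"y":0.9,"z":0,"jaw":-1},{"rx":0,"ry":0,"rz":0,"x":0,"y":0,"z":0,"jaw":-1}]'
cat >> lv.py <<'E'
t=grab_frame("top").astype(int).sum(2)//3
for n,I in(("scene",im),("top",t)):
    for p in(W(m,lever(0,.062)),W(m,[.012,.023,.118]),W(m,[-.012,.023,.118]),W(m,[-.012,.023,.110]),W(m,[-.055,-.075,.092])):print(n,proj(n,p).round(1))
print("top rows 175.. cols 235..")
for v in range(175,195):print(v,*(f"{x:3d}" for x in t[v,236:262]))
print("scene rows 176.. cols 255..")
for v in range(174,196):print(v,*(f"{x:3d}" for x in im[v,248:276]))
E
python3 lv.py | sed -n '1p;/scene \[/,$p'
```

```text
clock: 14.28
tcp_pos: [0.581, 0.1796, 0.2137]
orientation: [0.064, -3.139, -0.002]
contact_force: [-0.8, -1.2, 0.0]
grip_width: 0.0002
gripper_force: 0.0
[0.581  0.1796 0.2137] [-0.8 -1.2  0. ]
scene [266.3 188.8]
scene [268.6 186.1]
scene [264.1 189.9]
scene [264.  191.4]
scene [277.5 216.7]
top [262.3 185.1]
top [262.1 181.2]
top [262.5 188.7]
top [262.4 189. ]
top [293.5 201.4]
top rows 175.. cols 235..
175 146 144 146 145 146 145 144 112  72 108 110 108 109 110 108 110 109 108 108 108 107 108 107 109 107 109
176 145 146 147 148 147 146 145  74  58 104 110 110 109 109 110 109 108 110 110 110 109 110 111 110 111 110
177 146 146 147 147 147 149 146  76  57 102 109 110 110 112 113 113 112 110 112 112 112 112 111 111 112 112
178 147 148 147 147 148 148 147  76  55 102 109 108 109 112 110 110 109 110 111 109 110 111 112 111 111 111
179 149 147 148 149 149 148 148  76  61 100 109 110 110 110 109 110 108 108 109 109 109 111 110 111 110 109
180 148 148 148 147 147 118 126  67  54  99 112 114 113 113 113 114 113 115 114 114 113 113 112 114 112 112
181 147 147 148 147 112  71  80  53  34 10
[... 3349 characters left out ...]
 123
190 136 131 132 132 136 137 135 137  93  65  67  68  64  73  82  65  72  70 134 147 145 123 123 129 132 131 128 126
191 132 130 129 128 129 134 135 136 137 139  95  66  67  67  65  77 144 151 147 145 146 148 143 132 128 130 131 129
192 129 130 129 130 129 127 131 136 137 136 139  94  65  67  66  59  80 145 149 145 146 133 113 133 118 120 127 131
193 130 130 131 131 131 129 127 129 134 136 136 137 139  93  63  63  61  56 119 149 150  93  56  57 134 145 115 120
194 133 133 130 131 132 131 129 127 126 131 136 136 136 136 137 137  92  61  53  64 144 135  78  88 138 146 155 136
195 128 132 135 131 131 131 131 129 129 128 132 135 136 135 134 133 135 137  93  31  17 120 153 152 147 146 145 145
```

The lever looks down. As a safeguard I'll press once more from above, nearer its free end.

```bash
python3 -m jog '[{"rx":0,"ry":0,"rz":0,"x":0,"y":-0.9,"z":0,"jaw":-1},{"rx":0,"ry":0,"rz":0,"x":0,"y":-0.9,"z":0,"jaw":-1},{"rx":0,"ry":0,"rz":0,"x":0,"y":-0.9,"z":0,"jaw":-1},{"rx":0,"ry":0,"rz":0,"x":0,"y":-0.38,"z":0,"jaw":-1},{"rx":0,"ry":0,"rz":0,"x":0,"y":0,"z":-0.8,"jaw":-1},{"rx":0,"ry":0,"rz":0,"x":0,"y":0,"z":-0.8,"jaw":-1},{"rx":0,"ry":0,"rz":0,"x":0,"y":0,"z":-0.4,"jaw":-1},{"rx":0,"ry":0,"rz":0,"x":0,"y":0,"z":0,"jaw":-1}]'
```

```text
clock: 15.38
tcp_pos: [0.5803, -0.0136, 0.0931]
orientation: [0.045, -3.137, 0.002]
contact_force: [-0.2, -0.2, 0.1]
grip_width: 0.0001
gripper_force: 0.0
```

```bash
python3 -m jog '[{"rx":0,"ry":0,"rz":0,"x":0,"y":0.13,"z":0,"jaw":-1},{"rx":0,"ry":0,"rz":0,"x":0,"y":0,"z":-0.12,"jaw":-1},{"rx":0,"ry":0,"rz":0,"x":0,"y":0,"z":0,"jaw":-1}]'
python3 -m jog '[{"rx":0,"ry":0,"rz":0,"x":0,"y":0,"z":-0.06,"jaw":-1},{"rx":0,"ry":0,"rz":0,"x":0,"y":0,"z":0,"jaw":-1}]'
python3 -m jog '[{"rx":0,"ry":0,"rz":0,"x":0,"y":0,"z":-0.03,"jaw":-1},{"rx":0,"ry":0,"rz":0,"x":0,"y":0,"z":0,"jaw":-1}]'
```

```text
clock: 15.75
tcp_pos: [0.5825, -0.0032, 0.0878]
orientation: [-0.051, 3.141, 0.0]
contact_force: [0.5, 0.2, 1.3]
grip_width: 0.0003
gripper_force: 0.0
clock: 16.0
tcp_pos: [0.5823, -0.0035, 0.0839]
orientation: [0.05, -3.141, 0.0]
contact_force: [0.4, -0.4, 0.1]
grip_width: -0.0
gripper_force: 0.0
clock: 16.25
tcp_pos: [0.5824, -0.0035, 0.0821]
orientation: [0.05, -3.141, 0.0]
contact_force: [0.2, -0.1, -1.4]
grip_width: -0.0002
gripper_force: 0.0
```

```bash
python3 -m jog '[{"rx":0,"ry":0,"rz":0,"x":0,"y":0,"z":-0.02,"jaw":-1},{"rx":0,"ry":0,"rz":0,"x":0,"y":0,"z":0,"jaw":-1}]'
python3 -m jog '[{"rx":0,"ry":0,"rz":0,"x":0,"y":0,"z":-0.02,"jaw":-1},{"rx":0,"ry":0,"rz":0,"x":0,"y":0,"z":0,"jaw":-1}]'
```

```text
clock: 16.5
tcp_pos: [0.5826, -0.0035, 0.0814]
orientation: [-0.05, 3.141, 0.0]
contact_force: [-2.5, -0.5, 4.6]
grip_width: -0.0003
gripper_force: 2.2
clock: 16.75
tcp_pos: [0.5828, -0.0035, 0.0811]
orientation: [-0.049, 3.141, 0.001]
contact_force: [-4.6, 0.7, 12.5]
grip_width: 0.0003
gripper_force: 6.3
```

It stops hard at the same height near the tip as it did near the middle, so the lever is fully down. Now I'll lift clear, check and hand in.

```bash
python3 -m jog '[{"rx":0,"ry":0,"rz":0,"x":0,"y":0,"z":-0.02,"jaw":-1},{"rx":0,"ry":0,"rz":0,"x":0,"y":0,"z":0,"jaw":-1},{"rx":0,"ry":0,"rz":0,"x":0,"y":0,"z":0.2,"jaw":-1},{"rx":0,"ry":0,"rz":0,"x":0,"y":0,"z":0.9,"jaw":-1},{"rx":0,"ry":0,"rz":0,"x":0,"y":0,"z":0.9,"jaw":-1},{"rx":0,"ry":0,"rz":0,"x":0,"y":0.9,"z":0.3,"jaw":-1},{"rx":0,"ry":0,"rz":0,"x":0,"y":0.9,"z":0,"jaw":-1},{"rx":0,"ry":0,"rz":0,"x":0,"y":0.9,"z":0,"jaw":-1}]'
python3 -m jog '[{"rx":0,"ry":0,"rz":0,"x":0,"y":0,"z":0,"jaw":-1},{"rx":0,"ry":0,"rz":0,"x":0,"y":0,"z":0,"jaw":-1}]'
python3 lv.py | sed -n '1p;/scene rows/,$p' | sed -n '1,2p;10,18p'
python3 -c "
from bench import *
print(r.hand_in())"
```

```text
clock: 17.75
tcp_pos: [0.5826, 0.1602, 0.2172]
orientation: [-0.049, 3.14, 0.001]
contact_force: [0.8, -0.1, 0.2]
grip_width: 0.0003
gripper_force: 0.0
clock: 18.0
tcp_pos: [0.5824, 0.1578, 0.2165]
orientation: [0.05, -3.141, 0.001]
contact_force: [0.3, -0.8, -0.6]
grip_width: -0.0001
gripper_force: 0.0
[0.5824 0.1578 0.2165] [ 0.3 -0.8 -0.6]
scene rows 176.. cols 255..
181 103  34  52  44  50  64  68  67  65  62  87 112 127 130 130 128 128 129 131 129 129 126 136 135 164 173 172 171
182 120 104  68  23  20  52  65  67  69  67  67  51  23  36  93 125 129 127 127 130 131 128 126 131 131 143 168 173
183 117  49  29  57 169 139  67  60  69  71  52  27  20  19  15  66 124 130 127 126 128 131 130 128 126 128 135 168
184 118  37  21  93 167 135  57  32  54  36  17  21  23  23  19  18  43  97 126 128 126 127 129 130 128 127 130 134
185 118  38  21  92 165 135  79  75  45  19  19  21  24  22  22  21  18  15  38 118 127 124 124 127 130 128 127 126
186 119  38  21  93 168 130  72  84  63  27  14  18  23  24  21  23  24  19  15  59 118 127 125 124 124 127 130 128
187 118  37  20  67 124  91  64  67  72  81  57  20  15  22  22  23  23  16   7 117 132 130 127 124 124 123 126 129
188 117  34  48 128 139 139  95  66  66  63  83  68  35  18  18  21  19  21 100 127 129 127 128 128 126 124 124 123
189 114  57 129 139 136 136 138 141  96  67  68  66  80  67  30  12  36  67 139 140 130 128 126 128 129 127 125 123
the job is handed in; nothing more can be done
None
```

I swung the strap flat across the lid first, then pushed the cam lever fully down on top of it, and handed the job in at about 18 s; the hand-in returned no verdict, and the highest force I read was about 40 N.

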